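Slide the loaded tray over the sill into its bay

TASK

Put the loaded wooden tray away in the low bay under the bench riser: raise its front edge onto the metal sill while its rear edge stays on the bench, then push it over the sill until it drops flat inside and comes up firmly, but gently, against the stop set back under the shelf. The tray is too full to carry, so never lift it bodily, do not ram the sill or the stop, and keep the tin and the tape roll in their pockets. Leave the other things on the bench where they are.

Things in the scene. Friction and masses are not known exactly. Their poses are not given: they have to be found in the camera images.
- tray: light wooden tray, 180 x 96 mm, walls about 32 mm high, four corner ears 68 mm high, open on top, a dark round bar of 12 mm diameter between the ears at each end. Origin: centre of its underside; x points to its front end (nearer the riser), z up. With its load it weighs 0.45 to 0.9 kg and drags with about 2 to 10 N; fingers that bear down on it while pushing add drag.
- tray_front_bar (a point): centre of the tray's front bar (12 mm thick, 82 mm long along the tray's y, free all round: the end wall below it ends 20 mm below its underside). 79 mm ahead of the tray's origin and 56 mm above its underside; the tray pivots freely about a bar that is pinched from above across its thickness.
- tray_rear_bar (a point): centre of the tray's rear bar, like the front one, 79 mm behind the origin and 56 mm above the underside; pushing it from behind moves the tray. Fingers pressing on it also hold it by friction: once the tray's middle is past the sill the front tips down only if the rear is free to rise (some 25 mm), and later the rear drops behind the sill only if free to fall. Ease off there.
- tray_front_edge (a point): middle of the lower front edge of the tray, 90 mm ahead of its origin
- tray_rear_edge (a point): middle of the lower rear edge of the tray, 90 mm behind its origin
- riser: fixed plywood bench riser. Origin: on the bench under the middle of the sill; x points into the bay, z up. Bay 104 mm wide between cheeks (y -52 to 52 mm, 40 mm high, flared at the mouth); its floor is 6 mm above the bench. From x = 105 mm a shelf covers it and a cubby on its right: underside 125 mm, top 140 mm above the bench, with things up to 90 mm tall on it.
- sill: rounded aluminium sill across the mouth of the bay, 12 mm thick in x (from -6 to +6 mm), its crest 16 mm above the bench and 10 mm above the bay floor; same origin and axes as the riser. Over 50 N on it is ramming. The tray's rear end drops behind it once its rear edge is more than 6 mm past the sill's origin.
- stop_rail: steel rail under the shelf (origin: its middle). The stop hangs from it on a slide, in its shadow, set anew each time: its solid face is 192 to 230 mm past the sill's origin, so the tray's rear edge ends 12 to 50 mm past it. Not measured; feel for it: a sprung buffer gives 5 mm under 0.6 to 1.5 N, then the stop is solid. Firm: 5 to 12 N beyond the drag; over 15 N on it is ramming.
- tin: round grey open tin of screws, 68 mm across and 26 mm high, in the tray's front pocket; origin: centre of its underside
- roll: roll of blue masking tape, 74 mm across and 24 mm high, in the tray's rear pocket; origin: centre of its underside
- pliers: pliers with blue grips, 164 mm long, lying to the right; a bystander; origin: centre of its underside
- tape_measure: yellow tape measure, 33x76x67 mm, to the left; a bystander; origin: centre of its underside
- glue_bottle: bottle of wood glue with an orange nozzle, 178 mm high, to the left; a bystander; origin: centre of its underside
Mind the look-alikes: they are no part of the job. Of the things that look like the roll, the smaller one is meant. There is more than one size of the tin; the one meant has the size given above.

How it is judged (in metres and radians):
On the way, in this order (a step that is already met when the one before it is completed fails the run):
1. the tray's front edge is up on the sill while its rear edge is still on the bench (x of tray_front_edge in the frame of riser above 0.002 m and height (world z) of tray_front_edge above 0.014 m and height (world z) of tray_rear_edge below 0.005 m), for 0.2 s.
2. the tray, wholly behind the sill, is pressed firmly on the stop (x of tray_rear_edge in the frame of riser above 0.005 m and height (world z) of tray_rear_edge below 0.012 m and contact force between tray and stop_rail above 4 N), for 0.1 s.
At the end, for the whole second after the job is handed in: The tray lies flat on the bay floor (both lower edges within 4 mm of its height), its rear edge behind the sill, still touching the stop's buffer (so within 5 mm of the solid stop), at rest, with the tin and the roll in their pockets (x of tray_rear_edge in the frame of riser above 0.005 m and height (world z) of each of tray_rear_edge, tray_front_edge below 0.01 m and contact force between tray and stop_rail above 0.2 N and horizontal distance between tin and tray_front_edge below 0.07 m and horizontal distance between roll and tray_rear_edge below 0.07 m and linear speed of tray below 0.01 m/s).
It fails at once if the tray is lifted bodily: its rear edge rises more than 45 mm (height (world z) of tray_rear_edge above 0.045 m).
It fails at once if the stop is rammed with more than 15 N (contact force between tray and stop_rail above 15 N).
It fails at once if the sill is rammed with more than 50 N (contact force between tray and sill above 50 N).
It fails at once if the tin or the roll leaves its pocket (distance between tin and tray_front_bar above 0.09 m or distance between roll and tray_rear_bar above 0.09 m).
It fails at once if a bystander is shifted by more than 25 mm (distance of any of pliers, tape_measure, glue_bottle from where it was at the start of the episode above 0.025 m).
It also fails if it takes over 72 s, if anything falls off the work surface, if the arm or the gripper's body presses on something with over 40 N, if the wrist force passes 120 N, or if a joint passes its speed limit or range.

ROBOT

A 6-joint arm with a two-finger parallel gripper is mounted at the origin on a cart in front of the work surface, level with it; the furniture and walls round the work are solid. World frame = base frame: x ahead of the robot, y to its left, z up, the work surface at z = 0. Lengths are in mm, angles in rad, forces in N, time in s.
With the tool pointing down it reaches from about 300 to 775 mm from the base axis. Payload 14.6 kg.
Tool frame: the origin (TCP) lies on the centre line of the jaws, within the pads' length; the fingertips stand 19 mm ahead of it and the grasp point (between the pads) is the TCP (bot.tip_reach is the distance from the TCP to the fingertips, in mm); z points along the fingers, y is the line along which they close (so a half turn about z gives the same grasp; the last joint's range is limited). The gripper opens to 85 mm and grips with 20 to 120 N. Pads are 22 mm wide; open, the fingers measure 114 mm over their backs; the gripper's body (76 mm by 85 mm) begins 54 mm behind the grasp point. The pads swing forward as they close: fully open they stand 13 mm farther back than shut.
Start: joints at [-1.267, 0.3, 1.521, -0, 1.321, -0.067], TCP at [199.291, -512.614, 250.281] pointing down, gripper open.
Joint ranges: [-3.03, 3.03], [-0.79, 2.21], [0.23, 2.52], [-1.04, 4.18], [0, 3.07], [-2.55, 2.55]. Speed limits (rad/s): [2.22, 2.22, 2.57, 3.14, 3.14, 3.14].

INTERFACE

Orientations are given as a unit quaternion [w, x, y, z].
In Python, from rig import bot gives the robot as it stands. Calls block until the motion is done:
- bot.move_to(position, orientation): joint-space move of the TCP to a pose.
- bot.servo_line(position, attitude=None, speed=150, until_force=None): straight line of the TCP; attitude=None keeps the orientation; speed is the mean speed in mm/s. With until_force (N) it stops when the force on the tool has changed by that much, and returns True; else False.
- bot.move_joints(angles): joint-space move.
- bot.move_gripper(opening, grip_force=None): finger opening in mm; grip_force is the grip in N (None keeps the last); returns when the fingers have stopped.
- bot.dwell(seconds).
- bot.ik(position, orientation): joint angles nearest the present ones, or None.
- bot.read_state(): the state.
- bot.read_camera(name): name is "scene" or "side" or "wrist"; returns a dict with "image" (384x512x3 uint8, blue, green, red), "depth" (384x512 float32, mm along the optical axis (not along the pixel's ray), 0 where there is no reading), "fovy" (degrees; the focal length in pixels is half the picture's height over the tangent of half this angle, whatever the lens; pixels are square), "cx", "cy" (the principal point, pixels), "eye" and "attitude" of the camera in the world; the wrist camera has in their place "mount" (4x4, takes a point from camera to tool coordinates, whose origin is the TCP and whose axes are the flange's). Camera axes: x right, y down, z forward; pixel columns grow to the right and rows downward; lengths in mm; the calibration is good to about 2 mm. A picture is of the moment at which its call begins: read the wrist's pose just before it.
A pose or a line that the arm cannot do raises bot.MotionError and nothing moves.
- bot.finish_job(): hands the job in; it is judged then, once.
The state is a dict: "clock": time; "joint_positions": joint angles; "qvel": joint speeds; "effort": joint torques, N m; "ee_pos": TCP position; "tool_rot": TCP orientation; "ft_force": force on the tool from outside, world axes, zero at the start; "moment": the same for the moment, N m; "grip_width": finger opening in mm; "grip_force": force on a finger pad.
Only numpy, scipy, OpenCV 4.12 (cv2) and the standard library are available. Lean on these libraries where they do the work, as an engineer would, in place of code of your own. Each camera call takes 0.05 s, during which the arm holds its last target. There are 200 camera calls.

## Working session

There is one attempt and no reset: what is moved stays moved. The work goes in short steps, each a Python script; the robot and the scene stay as the last script left them, time stands still between calls to the robot, and variables do not carry over. Pictures are saved under pics/ and viewed, at most 10 in all, crops included, and the job is handed in when it is done.

```bash
ls; mkdir -p pics
cat > h.py <<'E'
import numpy as np, cv2
from scipy.spatial.transform import Rotation as R
from rig import bot
def rot(q): return R.from_quat([q[1],q[2],q[3],q[0]]).as_matrix()
def cam(n):
    s=bot.read_state(); c=bot.read_camera(n)
    f=192/np.tan(np.radians(c["fovy"])/2); c["f"]=f
    if "mount" in c:
        M=np.array(c["mount"],float); T=np.eye(4); T[:3,:3]=rot(s["tool_rot"]); T[:3,3]=s["ee_pos"]
        W=T@M; c["Rw"]=W[:3,:3]; c["o"]=W[:3,3]
    else:
        a=np.array(c["attitude"],float); c["Rw"]=rot(a) if a.size==4 else a.reshape(3,3); c["o"]=np.array(c["eye"],float)
    return c
def ray(c,u,v): return c["Rw"]@np.array([(u-c["cx"])/c["f"],(v-c["cy"])/c["f"],1.])
def onz(c,u,v,z):
    d=ray(c,u,v); return c["o"]+d*(z-c["o"][2])/d[2]
def cloud(c):
    v,u=np.mgrid[0:384,0:512]; D=c["depth"]
    P=np.stack([(u-c["cx"])/c["f"]*D,(v-c["cy"])/c["f"]*D,D],-1)@c["Rw"].T+c["o"]
    P[D<=0]=np.nan
    return P
E
python3 - <<'E'
from h import *
import pickle
for n in("scene","side"):
    c=cam(n); cv2.imwrite(f"pics/{n}.png",c["image"]); pickle.dump(c,open(n+".pkl","wb"))
    print(n,c["fovy"],c["cx"],c["cy"],c["o"],c["Rw"][:,2])
print(bot.read_state())
E
```

```text
pics
scene 45.323334482982936 256.36703315504246 189.94086650126758 [-615.46131927 -873.57939073 1084.81073167] [ 0.65287908  0.51627803 -0.55426158]
side 57.5262981434364 267.3115656916169 194.5564694501619 [ 126.49295793 1065.61635361  800.48672337] [ 0.32959503 -0.78536163 -0.5239983 ]
{'clock': 0.1, 'joint_positions': array([-1.26656489e+00,  3.00403561e-01,  1.52151519e+00,  1.88679791e-06,
        1.32068470e+00, -6.65973388e-02]), 'qvel': array([-0.00015073, -0.00233724, -0.00175791, -0.0005805 ,  0.00016676,
       -0.0029889 ]), 'effort': array([ 2.45448908e-03, -5.44369733e+01, -3.62370086e+01,  5.88648490e-06,
        3.03747074e-03, -1.19200180e-05]), 'ee_pos': array([ 199.25687457, -512.43852853,  249.78622228]), 'tool_rot': array([-5.01943761e-04,  9.82859859e-01,  1.84353579e-01, -5.90013067e-05]), 'ft_force': array([-0.07175075, -0.71101874, -0.68736487]), 'moment': array([-0.02138479, -0.02469395, -0.03824799]), 'grip_force': 0.0, 'grip_width': 85.45298899062661}
```

View pics/scene.png

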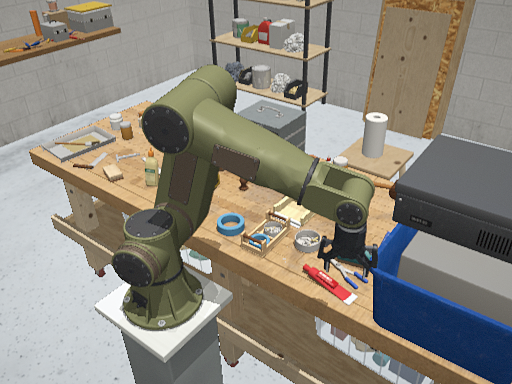

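View pics/side.png

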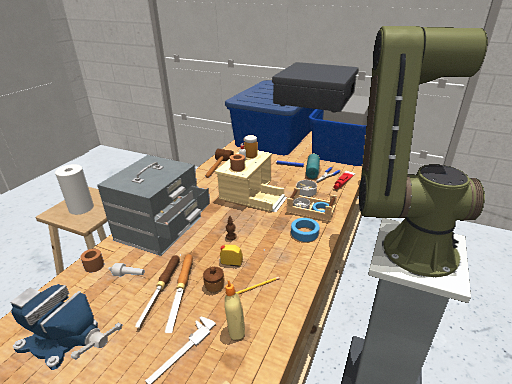

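The scene picture shows the tray at about (265,237) with the decoy roll at (231,223) and the loose tin at (307,240). In the side picture the tray is at (312,206), the riser at (250,185), the tape measure at (231,255) and the glue bottle at (235,315).

Run:
```python
from h import *
import pickle
c=pickle.load(open("side.pkl","rb"));P=cloud(c)
for n,u,v in [("trayL",290,208),("trayR",333,210),("shelf",245,160),("riserR",262,190),("sill?",270,207),("mouth",283,197),("glue",235,315),("tm",231,255),("decoyroll",305,229)]:
    print(n,P[v,u].round(),onz(c,u,v,30).round())
c=pickle.load(open("scene.pkl","rb"));P=cloud(c)
for n,u,v in [("tray",265,237),("trayback",243,250),("trayfr",288,222),("mouth",292,212)]:
    print(n,P[v,u].round(),onz(c,u,v,30).round())
im=pickle.load(open("scene.pkl","rb"))["image"][180:290,200:380]
im2=pickle.load(open("side.pkl","rb"))["image"][130:250,200:380]
cv2.imwrite("pics/crop.png",np.vstack([cv2.resize(im[:, :],(720,290*1),interpolation=cv2.INTER_CUBIC) if 0 else cv2.resize(im,None,fx=2.6,fy=2.6,interpolation=cv2.INTER_CUBIC),cv2.resize(im2,None,fx=2.6,fy=2.6,interpolation=cv2.INTER_CUBIC)]))
```

```text
trayL [490. -33.  29.] [489. -31.  30.]
trayR [330. -89.  27.] [329. -85.  30.]
shelf [ 737. -142.  143.] [ 842. -349.   30.]
riserR [ 659. -143.   12.] [ 647. -115.   30.]
sill? [571. -22.  19.] [565.  -6.  30.]
mouth [ 556. -131.    8.] [544. -97.  30.]
glue [426. 556.  86.] [450. 516.  30.]
tm [565. 320.  44.] [573. 306.  30.]
decoyroll [403.  39.   1.] [393.  76.  30.]
tray [ 401. -104.   33.] [ 404. -101.   30.]
trayback [328. -60.   1.] [302. -82.  30.]
trayfr [ 498. -136.   54.] [ 524. -119.   30.]
mouth [606. -82.  12.] [585. -96.  30.]
```

View pics/crop.png

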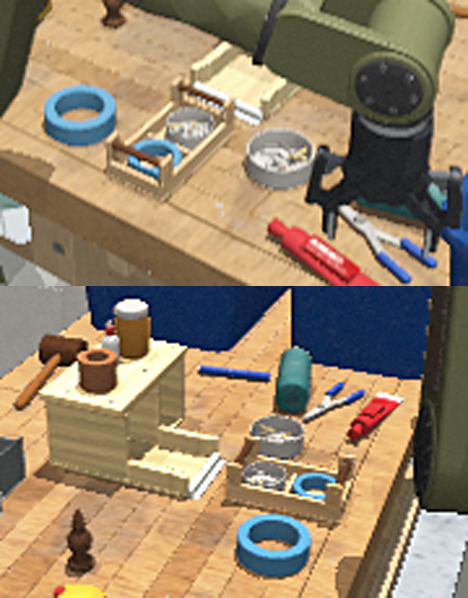

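The crops show the tray's long axis pointing along roughly +x into the bay mouth. The metal sill is the bright strip just ahead of it, the right tin is in the front pocket and the right roll in the rear one. Next I'll take a wrist view from above.

Run:
```python
from h import *
import pickle
# tool down, tool y along world x (yaw options)
def down(yaw): # tool y axis angle in xy plane = yaw
    y=np.array([np.cos(yaw),np.sin(yaw),0]); z=np.array([0,0,-1.]); x=np.cross(y,z)
    q=R.from_matrix(np.c_[x,y,z]).as_quat(); return [q[3],q[0],q[1],q[2]]
for yaw in (0,np.pi):
    print(yaw,[np.round(j,2) if j is not None else None for j in (bot.ik([x,-85,z],down(yaw)) for x,z in((430,430),(480,60),(600,60)))])
for yaw in(np.pi/2,-np.pi/2):
    print(yaw,[np.round(j,2) if j is not None else None for j in (bot.ik([x,-85,z],down(yaw)) for x,z in((330,70),(480,60),(600,60)))])
s=bot.read_state()
bot.move_to([430,-90,430],s["tool_rot"])
c=cam("wrist");cv2.imwrite("pics/w1.png",c["image"]); pickle.dump(c,open("w1.pkl","wb"))
print(c["mount"],c["o"],bot.read_state()["clock"])
P=cloud(c);print(P[::60,::64,2].round())
```

```text
0 [array([-0.28, -0.03,  1.49, -0.  ,  1.69, -0.28]), array([-0.25,  0.42,  1.86, -0.  ,  0.86, -0.25]), array([-0.2 ,  0.63,  1.51, -0.  ,  1.  , -0.2 ])]
3.141592653589793 [None, None, None]
1.5707963267948966 [array([-0.36,  0.12,  2.24, -0.  ,  0.78, -1.93]), array([-0.25,  0.42,  1.86, -0.  ,  0.86, -1.82]), array([-0.2 ,  0.63,  1.51, -0.  ,  1.  , -1.77])]
-1.5707963267948966 [array([-0.36,  0.12,  2.24, -0.  ,  0.78,  1.21]), array([-0.25,  0.42,  1.86, -0.  ,  0.86,  1.32]), array([-0.2 ,  0.63,  1.51, -0.  ,  1.  ,  1.37])]
[[-6.40794246e-04 -9.53347864e-01 -3.01873218e-01  7.74401475e+01]
 [ 9.99999594e-01 -8.02215520e-04  4.10756768e-04  3.20267114e-01]
 [-6.33761467e-04 -3.01872832e-01  9.53347991e-01 -1.23399265e+02]
 [ 0.00000000e+00  0.00000000e+00  0.00000000e+00  1.00000000e+00]] [502.44209409 -63.01148127 552.94415437] 2.0167
[[  -0.    9.   -0.   -1.   -0.    6.  140.  140.]
 [  -1.   -0.    0.    1.   29.    6.    1.   -1.]
 [   1.   -2.   -1.    0.    8.   -1.    1.    2.]
 [-861. -863. -854.    0.    6.   -1.   14.   60.]
 [-722. -860.   -2. -129. -864.    0.   27.    0.]
 [ 230.  471.  471.   18. -861. -863.  470.  471.]
 [ 495.  480.  496.  500.  494.  493.  500.  479.]]
```

View pics/w1.png

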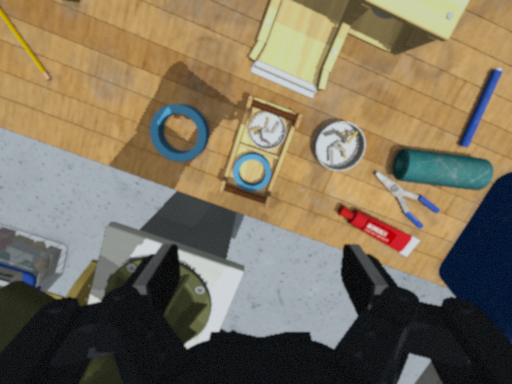

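The wrist view shows the front bar at about (272,105), the rear bar at (246,194), the sill from (252,65) to (315,93), and the bay above it. The pliers at (405,200) and the loose tin at (340,145) are clear of the path. Now I'll get metric positions.

```bash
cat >> h.py <<'E'
def down(yaw):
    y=np.array([np.cos(yaw),np.sin(yaw),0]); z=np.array([0,0,-1.]); x=np.cross(y,z)
    q=R.from_matrix(np.c_[x,y,z]).as_quat(); return [q[3],q[0],q[1],q[2]]
def ends(c,m,z):
    """min-area rectangle of mask m cast on plane z: centre, length-axis angle, sizes"""
    v,u=np.nonzero(m); X=np.array([onz(c,a,b,z)[:2] for a,b in zip(u,v)],np.float32)
    k=cv2.minAreaRect(X); b=cv2.boxPoints(k); e=[b[1]-b[0],b[2]-b[1]]; L=max(e,key=np.linalg.norm)
    return np.array(k[0]),np.degrees(np.arctan2(L[1],L[0])),np.sort(k[1]),len(u)
def big(m):
    n,l,s,_=cv2.connectedComponentsWithStats(m.astype(np.uint8)); 
    return l==1+np.argmax(s[1:,4])
E
python3 - <<'E'
from h import *
import pickle
c=pickle.load(open("w1.pkl","rb"));P=cloud(c);im=c["image"]
hsv=cv2.cvtColor(im,cv2.COLOR_BGR2HSV)
vv,uu=np.mgrid[0:384,0:512]
def box(u0,u1,v0,v1): return (uu>=u0)&(uu<=u1)&(vv>=v0)&(vv<=v1)
sill=big((hsv[...,1]<50)&(hsv[...,2]>150)&box(240,325,50,110)&(P[...,2]<25))
print("sill z",np.nanmedian(P[sill][:,2]),ends(c,sill,16))
for n,b in(("front",box(240,310,90,125)),("rear",box(215,280,180,210))):
    m=big((hsv[...,2]<130)&(P[...,2]>45)&b)
    print(n,np.nanmedian(P[m][:,2]),ends(c,m,60))
    m=(P[...,2]>40)&b; print(" >40:",ends(c,m,64))
# cheeks tops z~40
m=(abs(P[...,2]-40)<5)&box(240,360,0,95)
for k in range(1,4):
    n,l,s,_=cv2.connectedComponentsWithStats(m.astype(np.uint8))
i=np.argsort(-s[1:,4])[:2]+1
for j in i: print("cheek",ends(c,l==j,40))
E
```

```text
sill z 7.737762426948393 (array([558.96594238, -86.41137695]), np.float32(89.26512), array([ 24.38960266, 122.89306641]), 975)
front 61.00418773031987 (array([500.29071045, -88.7960968 ]), np.float32(-88.04113), array([19.19137383, 80.23202515]), 325)
 >40: (array([500.97155762, -89.02514648]), np.float32(-85.923355), array([24.22584915, 96.13471985]), 489)
rear 60.76724639630015 (array([345.11633301, -96.86584473]), np.float32(-79.8458), array([22.09536743, 85.5278244 ]), 283)
 >40: (array([348.5793457 , -93.74992371]), np.float32(-87.97102), array([31.31278801, 96.22206116]), 416)
cheek (array([ 617.6796875 , -148.07597351]), np.float32(1.2002599), array([ 17.33231735, 108.78653717]), 619)
cheek (array([613.05755615, -28.93803024]), np.float32(-2.5740664), array([16.47412109, 96.44988251]), 575)
```

Run:
```python
from h import *
import pickle
bot.move_to([520,-120,290],down(0))
c=cam("wrist");cv2.imwrite("pics/w2.png",c["image"]); pickle.dump(c,open("w2.pkl","wb"))
print(bot.read_state()["clock"],c["o"])
P=cloud(c);np.set_printoptions(linewidth=200,suppress=True)
# height profile along x at several y; sill crest
for y in(-125,-105,-87,-70,-50):
    m=(abs(P[...,1]-y)<3)&(P[...,0]>480)&(P[...,0]<600); Q=P[m]
    b=np.arange(480,600,4); print(y,[int(np.median(Q[(Q[:,0]>=k)&(Q[:,0]<k+4),2])) if ((Q[:,0]>=k)&(Q[:,0]<k+4)).any() else -9 for k in b])
```

```text
3.175 [520.24857571 -43.07572138 413.80500524]
-125 [350, 6, 6, 6, 59, 61, 60, 30, 16, 0, 0, 0, 0, 0, 0, 0, -1, 1, 1, 13, 304, 342, 336, 336, 338, 339, 341, 341, 5, 6]
-105 [350, 351, 355, 358, 360, 360, 361, 30, 29, 0, 0, 0, 180, 361, 360, 360, 358, 356, 352, 350, 348, 331, 329, 328, 355, 352, 337, 336, 6, 5]
-87 [17, 8, 8, 9, 59, 62, 60, 30, 0, 0, 0, 0, 0, 0, 0, 0, 0, 1, 2, 2, 14, 15, 15, 5, 6, 6, 6, 6, 6, 5]
-70 [9, 9, 29, 57, 61, 61, 58, 30, 1, 0, 0, 0, 0, 0, -1, 0, 0, 0, 2, 2, 14, 15, 13, 6, 5, 5, 6, 5, 6, 5]
-50 [19, 6, 63, 65, 61, 62, 58, 29, 0, 0, 0, 0, 0, 0, 0, 0, 0, 0, 2, 1, 13, 15, 14, 5, 5, 5, 5, 6, 6, 5]
```

View pics/w2.png

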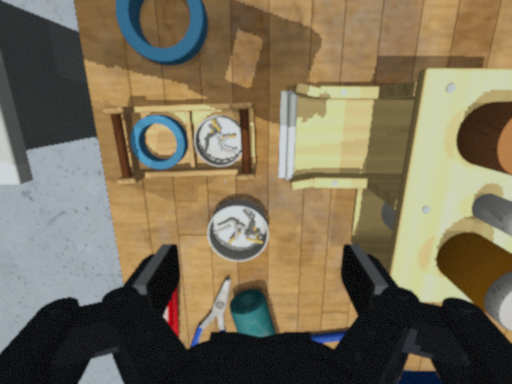

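The close view shows the front bar at about (246,140), the rear bar at (122,147), the sill from (288,92) to (288,180), and the cheeks at (340,92) and (330,183). The way in is clear.

Run:
```python
from h import *
import pickle
np.set_printoptions(suppress=True,precision=2)
c=pickle.load(open("w2.pkl","rb"));P=cloud(c);X,Y,Z=P[...,0],P[...,1],P[...,2]
m=(Z>11)&(Z<20)&(X>550)&(X<582)&(Y>-135)&(Y<-38); S=P[m]
# centre x of sill per y bin, fit
ys=np.arange(-125,-45,5); xs=[np.mean([S[abs(S[:,1]-y)<3,0].min(),S[abs(S[:,1]-y)<3,0].max()]) if (abs(S[:,1]-y)<3).any() else np.nan for y in ys]
ys=ys[np.isfinite(xs)];xs=np.array(xs)[np.isfinite(xs)]; k=np.polyfit(ys+87,xs,1);print("sill x at y=-87",k[1],"yaw deg",-np.degrees(np.arctan(k[0])),np.round(xs,1))
# cheeks inner edges
for s,a,b in(("L",-50,0),("R",-160,-120)):
    m=(Z>35)&(Z<45)&(X>580)&(X<660)&(Y>a)&(Y<b);Q=P[m]
    o=[]
    for x in range(585,655,8):
        q=Q[abs(Q[:,0]-x)<4,1]
        if len(q)>3:o.append((x,round(q.min(),1),round(q.max(),1)))
    print(s,o)
for n,x in(("front",502),("rear",345)):
    m=(Z>52)&(Z<66)&(abs(X-x)<20)&(Y>-125)&(Y<-55); Q=P[m]
    k=np.polyfit(Q[:,1]+90,Q[:,0],1); print(n,"x at y=-90",k[1],"yaw",-np.degrees(np.arctan(k[0])),Q[:,0].min(),Q[:,0].max())
    m=(Z>35)&(Z<72)&(abs(X-x)<20)&(Y>-170)&(Y<-20); Q=P[m]; lo,hi=np.percentile(Q[:,1],[.5,99.5]); print("  y range",lo,hi,(lo+hi)/2,hi-lo)
```

```text
sill x at y=-87 565.1107179849092 yaw deg -0.45467392815871505 [564.9 564.7 564.7 565.2 565.1 565.  564.8 565.2 565.1 564.9 565.5 565.4
 565.3 565.1 565.5 565.3]
L [(585, np.float64(-33.2), np.float64(-21.3)), (593, np.float64(-35.6), np.float64(-22.4)), (601, np.float64(-35.6), np.float64(-21.2)), (609, np.float64(-35.6), np.float64(-21.3)), (617, np.float64(-35.6), np.float64(-21.3)), (625, np.float64(-35.7), np.float64(-21.2)), (633, np.float64(-35.7), np.float64(-21.3)), (641, np.float64(-35.7), np.float64(-22.5)), (649, np.float64(-35.7), np.float64(-22.6))]
R [(585, np.float64(-154.9), np.float64(-141.3)), (593, np.float64(-153.1), np.float64(-139.7)), (601, np.float64(-153.7), np.float64(-139.9)), (609, np.float64(-153.3), np.float64(-139.9)), (617, np.float64(-155.9), np.float64(-139.8)), (625, np.float64(-155.1), np.float64(-139.9)), (633, np.float64(-155.0), np.float64(-140.5)), (641, np.float64(-155.3), np.float64(-140.1)), (649, np.float64(-155.2), np.float64(-140.3))]
front x at y=-90 502.400363414326 yaw 1.7919793534265345 495.6236786267071 508.8287734790079
  y range -135.87948861299034 -40.35697511887846 -88.1182318659344 95.52251349411188
rear x at y=-90 346.1323486799188 yaw 1.843910571087908 338.33581384745025 351.3326547466142
  y range -140.70376987865632 -45.63172363535572 -93.16774675700601 95.0720462433006
```

Run:
```python
from h import *
np.set_printoptions(suppress=True,precision=2)
def st(t):
    s=bot.read_state(); print(t,round(s["clock"],2),s["ee_pos"],s["ft_force"],round(s["grip_width"],1),round(s["grip_force"],1))
yw=np.radians(1.85); 
bot.move_to([502.2,-88.1,130],down(yw)); bot.move_gripper(40,30)
st("above")
hit=bot.servo_line([502.2,-88.1,60],down(yw),speed=60,until_force=8); st(f"down hit={hit}")
if not hit:
    bot.move_gripper(0,35); st("grip")
    # cal: tray pose: rear-edge xy, yaw, pitch
    zoff=bot.read_state()["ee_pos"][2]-56
    def go(rx,ry,yaw,h,speed):
        p=np.arcsin(h/180); d=169*np.cos(p)-56*np.sin(p); z=169*np.sin(p)+56*np.cos(p)
        bot.servo_line([rx+d*np.cos(yaw),ry+d*np.sin(yaw),z+zoff],down(yaw),speed=speed)
    fx=bot.read_state()["ee_pos"]; rx=fx[0]-169; ry=fx[1]-169*np.sin(yw)
    for h in(8,16,25): go(rx,ry,yw,h,25)
    st("lifted")
    y2=np.radians(-0.3)
    for i in range(1,9):
        f=i/8; y=yw+(y2-yw)*min(1,f*1.6); x=rx+f*((565+40)-178.4-rx)
        # front bar guided onto the bay's centre line
        by=fx[1]+( -87.9-fx[1])*min(1,f*1.6); go(x,by-160*np.sin(y),y,25,45)
    st("forward")
    c=cam("side");cv2.imwrite("pics/s2.png",cv2.resize(c["image"][130:250,200:380],None,fx=4,fy=4,interpolation=cv2.INTER_CUBIC))
```

```text
above 4.38 [502.28 -88.17 130.19] [-0.46 -0.52 -0.43] 40.2 0.0
down hit=False 5.7 [502.42 -88.15  60.36] [ 0.07 -0.36 -0.27] 40.1 0.0
grip 6.07 [502.24 -88.13  60.29] [-2.18  1.25  5.14] 10.2 34.2
lifted 7.52 [492.76 -88.44  83.34] [ 1.16 -0.35 -4.47] 10.5 34.1
forward 10.78 [586.51 -87.9   83.26] [ 0.73  0.88 -4.37] 10.7 34.3
```

View pics/s2.png

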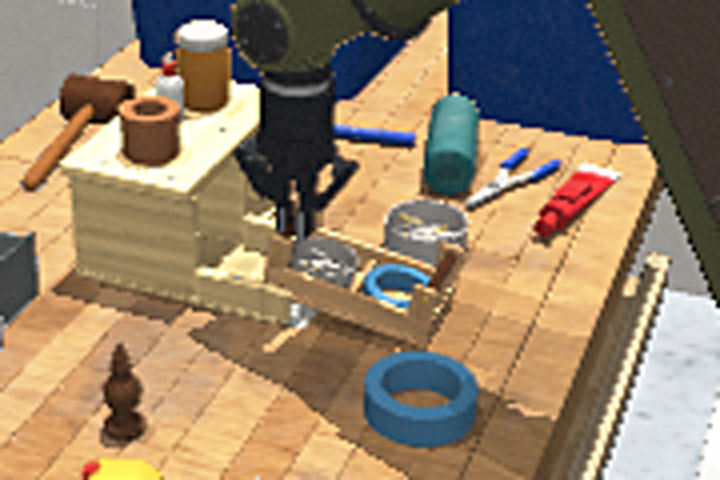

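The side picture shows the tray pitched up, its front (tin end) over the sill at about (300,310), its rear down on the bench, and its load in place. Now I'll lower it and release.

```bash
cat >> h.py <<'E'
np.set_printoptions(suppress=True,precision=2)
def st(t):
    s=bot.read_state(); print(t,round(s["clock"],2),s["ee_pos"],s["ft_force"],round(s["grip_width"],1)); return s
def bar(c,x0,x1,zlo=50,zhi=100):
    P=cloud(c);h=cv2.cvtColor(c["image"],cv2.COLOR_BGR2HSV)
    m=(P[...,2]>zlo)&(P[...,2]<zhi)&(P[...,0]>x0)&(P[...,0]<x1)&(abs(P[...,1]+88)<40)&(h[...,2]<150)
    m=big(m);Q=P[m]; k=np.polyfit(Q[:,1]+88,Q[:,0],1)
    print("bar n",m.sum(),"x at y=-88: %.1f yaw %.2f top z %.1f y %.1f..%.1f x %.1f..%.1f"%(k[1],-np.degrees(np.arctan(k[0])),np.percentile(Q[:,2],90),Q[:,1].min(),Q[:,1].max(),*np.percentile(Q[:,0],[2,98])))
E
python3 - <<'E'
from h import *
p=bot.read_state()["ee_pos"]
hit=bot.servo_line([p[0]+.5,p[1],p[2]-9],speed=15,until_force=3); st(f"low {hit}")
bot.dwell(.35)
bot.move_gripper(36); st("open")
bot.dwell(.2)
p=bot.read_state()["ee_pos"]
bot.servo_line([p[0],p[1],140],speed=120)
bot.servo_line([p[0]-80,p[1],250],speed=200)
bot.move_to([400,-88,250],down(np.pi/2-np.radians(.3)))
c=cam("wrist");cv2.imwrite("pics/w3.png",c["image"]);st("look")
bar(c,390,480); bar(c,560,620)
E
```

```text
low True 11.21 [586.75 -87.91  79.75] [-1.97  0.4   7.12] 10.5
open 11.93 [586.18 -87.82  78.79] [-0.09 -0.28 -0.07] 36.0
look 15.12 [400.18 -88.   249.76] [0.18 0.23 0.66] 36.3
bar n 680 x at y=-88: 428.6 yaw -0.44 top z 63.3 y -127.8..-48.2 x 424.1..434.6
bar n 607 x at y=-88: 583.7 yaw -0.74 top z 81.3 y -128.0..-48.2 x 576.5..588.8
```

View pics/w3.png

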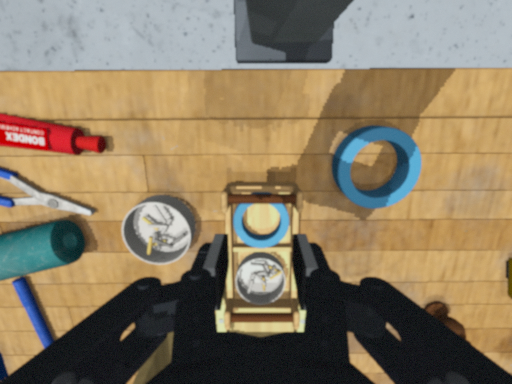

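The tray is seated on the sill and aligned: rear bar at image (262,190), both items in their pockets, fingers clear of the bar. Now I'll push from behind in monitored steps.

```bash
cat >> h.py <<'E'
Q=down(np.pi/2-np.radians(.3))
def Y(x): return -87.9-.0052*(x-615)
def push(x,z,speed=30,f=18):
    return bot.servo_line([x,Y(x),z],Q,speed=speed,until_force=f)
E
python3 - <<'E'
from h import *
bot.move_gripper(22); print(bot.tip_reach)
bot.move_to([392,Y(392),110],Q)
bot.servo_line([392,Y(392),65],Q,speed=80); st("down")
h=push(412,65,20,3); s=st(f"contact {h}")
c=cam("wrist"); cv2.imwrite("pics/w4.png",c["image"]); x=s["ee_pos"][0]; bar(c,x,x+60,45,110)
for k in range(1,5):
    h=push(x+10*k,65,25,20); s=st(f"push {h}")
    if h: break
c=cam("wrist"); bar(c,x+10*k,x+10*k+60,45,110)
E
```

```text
19.0
down 16.73 [392.38 -86.85  65.55] [ 0.68 -0.6   0.4 ] 21.9
contact False 17.88 [411.91 -86.84  64.98] [-0.25  0.05 -0.67] 22.5
bar n 1463 x at y=-88: 423.2 yaw 0.43 top z 84.9 y -100.3..-73.8 x 412.6..431.9
push False 18.48 [421.75 -86.86  64.9 ] [-1.95  0.61  1.52] 21.8
push False 19.03 [431.87 -86.93  64.93] [-2.4   0.66  0.01] 21.8
push False 19.58 [441.92 -87.02  64.98] [-1.9   0.62  0.23] 22.0
push False 20.13 [451.85 -87.04  64.99] [-3.85  0.86  1.37] 21.9
bar n 1450 x at y=-88: 462.6 yaw 0.08 top z 85.1 y -100.5..-74.0 x 452.6..470.9
```

View pics/w4.png

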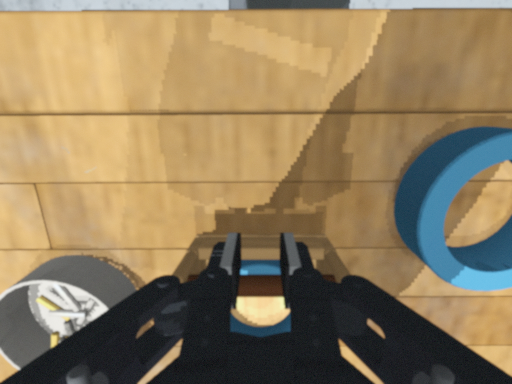

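The view shows the brown rear bar just ahead of both fingers, at about (262,286), and the roll in its pocket. The push force is only 2 to 4 N. Next I'll push through the tipping point with back-offs.

```bash
cat >> h.py <<'E'
def rbar():
    s=bot.read_state(); c=cam("wrist");P=cloud(c);h=cv2.cvtColor(c["image"],cv2.COLOR_BGR2HSV)
    v,u=np.mgrid[0:384,0:512]
    m=(abs(u-262)<17)&(v>215)&(v<350)&((h[...,0]<14)|(h[...,0]>170))&(h[...,1]>90)&(h[...,2]<150)&(P[...,2]>42)&(P[...,2]<110)
    if m.sum()<30: print("rbar: none",m.sum()); return c,None
    m=big(m);A=P[m]; b=np.array([np.mean(np.percentile(A[:,0],[3,97])),np.percentile(A[:,2],92)-6])
    print("rbar x %.1f z %.1f (n %d)  rel TCP x %.1f"%(b[0],b[1],m.sum(),b[0]-s["ee_pos"][0])); return c,b
E
python3 - <<'E'
from h import *
c,b=rbar()
x=bot.read_state()["ee_pos"][0]
for k in range(1,6):
    xt=x+6*k
    h=push(xt,65,20,20); st(f"push {h}")
    if xt>463:
        bot.servo_line([xt-9,Y(xt),65],Q,speed=60); bot.dwell(.15)
        c,b=rbar()
        if b is None: break
        if b[1]>66: print("TIPPED");break
    if h: break
cv2.imwrite("pics/w5.png",c["image"])
E
```

```text
rbar x 466.7 z 57.3 (n 579)  rel TCP x 14.8
push False 20.68 [457.79 -87.09  65.  ] [-5.04  0.69  2.59] 21.8
push False 21.13 [463.74 -87.11  65.01] [-5.24  0.5   3.65] 21.5
rbar: none 0
```

Run:
```python
from h import *
im=cv2.imread("pics/w5.png");h=cv2.cvtColor(im,cv2.COLOR_BGR2HSV)
for v in range(215,350,5): print(v,h[v,262],h[v,250],end=" | ")
c=cam("wrist");P=cloud(c);print();print([(v,*P[v,262,[0,2]].round(0)) for v in range(215,350,6)])
c=cam("side");P=cloud(c)
m=(P[...,0]>430)&(P[...,0]<720)&(abs(P[...,1]+88)<47)&(P[...,2]>30)&(P[...,2]<110)
hs=cv2.cvtColor(c["image"],cv2.COLOR_BGR2HSV)
v,u=np.nonzero(m); print(u.min(),u.max(),v.min(),v.max())
cv2.imwrite("pics/s5.png",cv2.resize(c["image"][140:260,220:380],None,fx=4,fy=4,interpolation=cv2.INTER_CUBIC))
```

```text
215 [ 17 128 147] [ 17 130 145] | 220 [ 17 138 146] [ 18 132 145] | 225 [ 18 129 148] [ 18 134 146] | 230 [ 17 131 146] [ 18 129 154] | 235 [ 18 129 123] [ 18 123 193] | 240 [ 17 132 120] [ 18 120 196] | 245 [ 18 132 124] [ 18 120 197] | 250 [ 16 141 103] [ 17 141  98] | 255 [ 15 142 104] [ 15 139 103] | 260 [ 17 142 104] [ 16 141 107] | 265 [ 17 135 108] [ 16 126 113] | 270 [ 17 114 128] [ 18 117 135] | 275 [ 18 121 114] [ 17 117 116] | 280 [ 17 116 121] [ 19 114 123] | 285 [ 17 118 123] [ 16 114 125] | 290 [ 17 115 120] [ 17 119 116] | 295 [ 18 117 129] [ 17 112 127] | 300 [ 18 112 176] [ 18 112 175] | 305 [ 18 109 148] [ 18 113 147] | 310 [102 162 101] [102 150 102] | 315 [101 162 124] [101 154 126] | 320 [101 145 156] [101 155 153] | 325 [100 130 215] [100 140 216] | 330 [ 21  84 247] [ 24  75 246] | 335 [ 21  85 241] [ 24  89 161] | 340 [108  41  31] [131  60  34] | 345 [103  72  32] [103  54  33] | 
[(215, np.float64(455.0), np.float64(-1.0)), (221, np.float64(460.0), np.float64(-1.0)), (227, np.float64(464.0), np.float64(-0.0)), (233, np.float64(470.0), np.float64(-2.0)), (239, np.float64(474.0), np.float64(-1.0)), (245, np.float64(479.0), np.float64(0.0)), (251, np.float64(484.0), np.float64(-0.0)), (257, np.float64(489.0), np.float64(-1.0)), (263, np.float64(494.0), np.float64(1.0)), (269, np.float64(480.0), np.float64(30.0)), (275, np.float64(481.0), np.float64(36.0)), (281, np.float64(482.0), np.float64(41.0)), (287, np.float64(482.0), np.float64(46.0)), (293, np.float64(483.0), np.float64(51.0)), (299, np.float64(485.0), np.float64(54.0)), (305, np.float64(489.0), np.float64(54.0)), (311, np.float64(495.0), np.float64(51.0)), (317, np.float64(498.0), np.float64(53.0)), (323, np.float64(503.0), np.float64(52.0)), (329, np.float64(534.0), np.float64(25.0)), (335, np.float64(539.0), np.float64(25.0)), (341, np.float64(445.0), np.float64(123.0)), (347, np.float64(444.0), np.float64(126.0))]
252 310 176 207
```

View pics/s5.png

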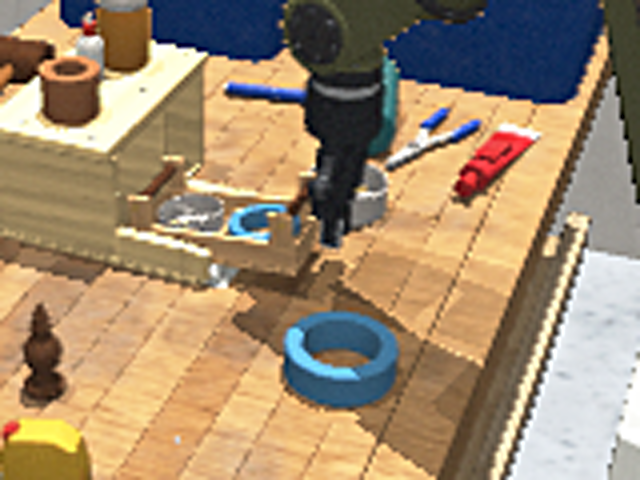

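The tray has tipped as intended: front down in the bay, rear raised (the view shows the rear wall at about (290,250), and the wall top measures z≈54), load in place. I'll raise the fingers to match and push on until just short of the drop.

```bash
cat >> h.py <<'E'
def wall():
    "profile of the rear end in the column between the fingers: top-of-wall x,z"
    c=cam("wrist");P=cloud(c); A=P[215:345,254:270].reshape(-1,3); x=bot.read_state()["ee_pos"][0]
    A=A[(A[:,2]>22)&(A[:,2]<95)&(A[:,0]>x-10)&(A[:,0]<x+45)]
    if len(A)<20: print("wall none"); return c,None
    w=A[A[:,0]<A[:,0].min()+9]; b=[A[:,0].min(),np.percentile(w[:,2],95)]
    print("rear face x %.1f top z %.1f; max z %.1f"%(b[0],b[1],A[:,2].max())); return c,b
E
python3 - <<'E'
from h import *
x=bot.read_state()["ee_pos"][0]
bot.servo_line([x,Y(x),84],Q,speed=60); bot.servo_line([474,Y(474),84],Q,speed=60); st("ready")
wall()
h=push(500,83,20,12); st(f"a {h}")
if not h:
    bot.servo_line([494,Y(494),83],Q,speed=60);bot.dwell(.1);wall();rbar()
    h=push(530,81,25,12); st(f"b {h}")
    if not h:
        h=push(556,79.5,25,8); st(f"c {h}")
        bot.servo_line([548,Y(548),79.5],Q,speed=60);bot.dwell(.15);wall();rbar()
E
```

```text
ready 22.67 [474.04 -87.08  83.66] [-0.45 -0.04  0.29] 21.9
rear face x 479.7 top z 54.9; max z 86.6
a False 24.17 [500.02 -87.3   83.07] [-2.08  1.24 -1.31] 21.9
rear face x 501.4 top z 51.4; max z 83.5
rbar x 514.6 z 76.5 (n 588)  rel TCP x 20.4
b False 26.21 [530.01 -87.47  81.09] [-2.01  0.28 -1.23] 22.1
c False 27.4 [556.08 -87.59  79.64] [-0.68 -0.45 -0.74] 21.8
rear face x 559.2 top z 73.5; max z 78.7
rbar x 570.8 z 71.7 (n 574)  rel TCP x 22.6
```

Run:
```python
from h import *
for xt in (564,568,571,574,577,580):
    h=push(xt,79,20,8); st(f"{xt} {h}")
    bot.servo_line([xt-8,Y(xt),79],Q,speed=60);bot.dwell(.2);c,b=rbar()
    if h or b is None or b[1]<65: break
```

```text
564 False 28.88 [564.03 -87.62  79.  ] [-1.91  0.51 -1.21] 21.7
rbar x 578.9 z 70.8 (n 573)  rel TCP x 22.7
568 False 30.17 [567.93 -87.63  78.9 ] [-1.62  0.1  -0.68] 22.5
rbar x 582.6 z 62.1 (n 537)  rel TCP x 22.4
```

The rear has dropped behind the sill (bar z is 62). Now I'll push gently to the stop, watching the force.

```bash
cat >> h.py <<'E'
def fx(n=4):
    o=[]
    for _ in range(n): bot.dwell(.02); o.append(-bot.read_state()["ft_force"][0])
    return float(np.mean(o))
E
python3 - <<'E'
from h import *
x=bot.read_state()["ee_pos"][0]
bot.servo_line([x,Y(x),70],Q,speed=60); f0=fx(6); print("zero",round(f0,2))
push(566,70,20,4)
xt=566; log=[]
while xt<612:
    xt+=2; h=push(xt,70,10,4); d=-bot.read_state()["ft_force"][0]-f0; f=fx(2)-f0; log.append((xt,round(d,1),round(f,1),h))
    if h or bot.read_state()["clock"]>52: break
print(log); st("end"); rbar()
E
```

```text
zero -0.17
[(568, np.float64(1.1), 1.2, False), (570, np.float64(0.6), 0.3, True)]
end 32.17 [568.34 -87.56  69.36] [ 0.38  0.34 -0.93] 22.1
rbar x 583.9 z 62.1 (n 583)  rel TCP x 15.6
```

Run:
```python
from h import *
f0=-.17; xt=bot.read_state()["ee_pos"][0]; log=[]
while xt<613 and bot.read_state()["clock"]<52:
    xt+=1.5; h=push(xt,70,8,6); s=bot.read_state(); d=-s["ft_force"][0]-f0; f=fx(2)-f0
    log.append((round(s["ee_pos"][0],1),round(float(d),1),round(f,1),int(h)))
    xt=min(xt,s["ee_pos"][0]+1)
    if f>5.5 and len(log)>1: break
print(log); st("end"); rbar()
```

```text
[(np.float64(569.5), 2.1, 2.4, 0), (np.float64(571.3), 1.4, 2.7, 0), (np.float64(572.8), 1.9, 1.8, 0), (np.float64(574.3), 2.5, 2.3, 0), (np.float64(575.8), 1.9, 2.7, 0), (np.float64(577.3), 2.3, 1.8, 0), (np.float64(578.8), 3.0, 2.2, 0), (np.float64(580.3), 2.2, 2.3, 0), (np.float64(581.8), 2.5, 2.2, 0), (np.float64(583.3), 2.7, 3.1, 0), (np.float64(584.8), 3.0, 2.3, 0), (np.float64(586.3), 3.2, 2.4, 0), (np.float64(587.7), 3.8, 4.5, 0), (np.float64(589.2), 3.3, 4.5, 0), (np.float64(590.7), 5.2, 5.6, 0)]
end 37.87 [590.68 -87.76  70.01] [-5.65  0.07  1.7 ] 22.1
rbar x 605.6 z 62.3 (n 546)  rel TCP x 14.9
```

Drag is about 2.4 N and the stop is now being felt. I'll press on in fine steps to about 8 N beyond the drag.

Run:
```python
from h import *
f0=-.17; xt=bot.read_state()["ee_pos"][0]; log=[]
while xt<613 and bot.read_state()["clock"]<58:
    xt+=.4; push(xt,70,4,5); f=fx(3)-f0
    log.append((round(bot.read_state()["ee_pos"][0],1),round(f,1)))
    if f>9.8: break
bot.dwell(.3); print(log,"held",round(fx(5)-f0,1)); st("end"); rbar()
```

```text
[(np.float64(591.0), 5.2), (np.float64(591.4), 5.5), (np.float64(591.5), 7.8), (np.float64(591.6), 11.2)] held 10.8
end 39.5 [591.62 -87.74  69.93] [-8.94 -0.16  4.93] 22.4
rbar x 606.3 z 62.3 (n 560)  rel TCP x 14.6
```

Run:
```python
from h import *
x=bot.read_state()["ee_pos"][0]
bot.servo_line([x-3,Y(x),70],Q,speed=6); bot.servo_line([x-12,Y(x),70],Q,speed=30); bot.dwell(.2); rbar()
bot.servo_line([x-40,Y(x),160],Q,speed=120); bot.dwell(.3); st("clear")
c=cam("wrist"); x=590; bar(c,590,630,45,80)
P=cloud(c); print("rear roll/tin pts z>20 in tray", np.nanmax(P[...,0][(abs(P[...,1]+88)<45)&(P[...,2]>28)&(P[...,2]<45)]))
bot.finish_job()
```

```text
rbar x 606.2 z 62.2 (n 569)  rel TCP x 26.5
clear 42.24 [551.56 -87.74 159.53] [ 0.03  0.51 -0.05] 22.2
bar n 491 x at y=-88: 606.1 yaw -0.41 top z 68.1 y -104.6..-71.5 x 602.6..611.4
rear roll/tin pts z>20 in tray 722.303820478545
the job is handed in; nothing more can be done
```

The job is handed in at about 42 s of the 72 s allowed: the tray lies flat in the bay about 30 mm past the sill, and it was pressed on the stop at about 7–8 N beyond the drag and stayed put when released; the judge's verdict was not shown.

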